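# Close the swing bolt on the paint pressure pot

### The arm

A 6-joint arm with a two-finger parallel gripper is mounted at the origin on the work surface. World frame = base frame: x ahead of the robot, y to its left, z up, the work surface at z = 0. Lengths are in m, angles in rad, forces in N, time in s.
With the tool pointing down it reaches from about 0.35 to 0.775 m from the base axis. Payload 7.3 kg.
Tool frame: the origin (TCP) lies on the front face of the gripper's body, between the roots of the fingers; the fingertips stand ahead of it and the grasp point (between the pads) lies 47 mm ahead of it (finger_overhang is the z of the fingertips in the tool frame, in m); z points along the fingers, y is the line along which they close (so a half turn about z gives the same grasp; the last joint's range is limited). The gripper opens to 92 mm and grips with 3 to 60 N. Pads are 19 mm wide; open, the fingers measure 130 mm over their backs; the gripper's body (75 mm by 190 mm) begins 47 mm behind the grasp point.
Start: joints at [-1.422, 0.342, 1.524, -0, 1.275, -0.146], TCP at [0.153, -0.502, 0.292] pointing down, gripper open.
Joint ranges: [-2.53, 2.53], [-0.77, 2.02], [0.04, 2.7], [-1, 4.14], [0.28, 2.66], [-3.11, 3.11]. Speed limits (rad/s): [2.57, 2.57, 3.14, 3.14, 3.14, 3.14].

### API

Orientations are given as [roll, pitch, yaw] about the fixed x, y, z axes, in that order (R = Rz(yaw) Ry(pitch) Rx(roll)).
In Python, from cell import * gives the robot as it stands. The module is installed in compiled form; this text tells all that it offers.
- The arm moves only by the tool arm_command, never from a script. Its argument "series" is a list of rows, each an object of numbers: "x", "y", "z": the shift along the tool's x, y, z in mm; "rx", "ry", "rz": the turn, a rotation vector about the tool's x, y, z in degrees. A call has 1 to 20 rows; each row is the pose to reach, as a shift and turn from the pose commanded when the call began, along the tool's axes at that moment; what a row does not reach only later rows make up. A row lasts 1/10 s, in which the tool goes at most 50 mm and 8.59 degrees, less where a joint would pass 70% of its speed; a pose out of reach is approached as far as the arm can. A call with a gripper value outside its range is refused whole. "hand" is the finger opening in mm, from 0 to 91.8, set as the call begins (left out, the last holds). The fingers move at their own pace and stop on an object; "squeeze" is the grip in N (left out, the last holds). Time passes only in rows, so rows that repeat a pose let the fingers close. It gives the time, the measured TCP pose, the force, the opening and the grip force at its end, in the units of the state.
- observe(): the state, without advancing time (a new reading comes with each control period).
- read_camera(name): name is "scene" or "top" or "wrist"; returns a dict with "pixels" (384x512x3 uint8, blue, green, red), "K" (3x3 intrinsics, pixels), "rvec" (rotation vector, rad) and "tvec" (3), from world to camera coordinates, as OpenCV has them. Camera axes: x right, y down, z forward; pixel columns grow to the right and rows downward; lengths in m; the calibration is good to about 2 mm. A picture is of the moment at which its call begins. There is no depth.
- hand_in(): hands the job in; it is judged then, once.
Trained networks look in a picture, given as the dict that the camera call returned (one of the last four; its "shot" number tells which), for a name from the list of things; names that differ only in an ending like _2 or _b are one class to them, and where a whole thing is asked for, a point or a joint stands for the part that bears it (a point fixed in the world has none). Each returns a list of dicts, best first, with "confidence" (0 to 1); they miss things now and then, are a little off and sometimes report something else, mostly with a low value. They report only what shows in the picture. A call takes as long as a camera call.
- boxes_of(picture, query): "point" ([x, y, z] in m, in world coordinates, good to about 4 mm: the middle of the surface that is visible of it).
- trace(picture, query): "pixels" (384x512 bool, what is visible of it).
- mark_of(picture, query): "point" ([x, y, z] in m, in world coordinates, good to about 4 mm: a listed point, or the origin of a listed thing).
The state is a dict: "time": time; "qpos": joint angles; "qvel": joint speeds; "joint_efforts": joint torques, N m; "tool_pos": TCP position; "tool_rot": TCP orientation; "contact_force": force on the tool from outside, world axes, zero at the start; "torque": the same for the moment, N m; "opening": finger opening in m; "grip_force": force on a finger pad.
Only numpy, scipy, OpenCV 4.12 (cv2) and the standard library are available. Lean on these libraries where they do the work, as an engineer would, in place of code of your own. Each camera call takes 0.05 s, during which the arm holds its last target. There are 200 camera calls.

### The job

One of the four clamps on the spray-paint pressure pot has been left open: swing its hinged bolt upright until it is fully home in the slotted lug of the lid, then screw its hex nut down clockwise until you feel it bear on the lug, give it about a quarter turn more so that it is hand-tight, and let go. Do not force the nut, and leave the bottles and the cup standing where they are.

Things in the scene. Friction and masses are not known exactly. Their poses are not given: they have to be found in the camera images.
- pot: Round aluminium paint pot fixed to the table, 172 mm in diameter. Origin: centre of its underside, z up. Its 190 mm lid is 140 mm high at the rim, 153 in the middle; fittings within 45 mm of the axis reach 178 mm. Four clamps, 90 degrees apart on a 104 mm radius: lug, hinged bolt, hex nut. The open one lies along the pot's -x; the others are done up and immovable (bolt ends 179 mm high).
- lug: Catch of the open clamp: forked aluminium lug on the lid's rim, 38 mm wide, 13 mm thick; its 10 mm slot opens outwards, away from the pot's axis. Origin: on the lug's flat top, 145 mm above the table, where the bolt's axis stands when home; its -x axis points outwards, z up. The two prongs, 14 mm wide each, reach 12 mm outwards of the origin.
- bolt (a joint): Hinge of the open bolt about a level pin: 0 = upright against the end of the slot (fully home), growing as it leans outwards, away from the pot's axis (0.6 to 1.15 at the start, 1.5 at most). The hinge is stiff (0.12 N m): the bolt stays where it is left.
- bolt_pivot (a point): The hinge pin of the open bolt, 40 mm straight below the origin of the lug, 105 mm above the table. Its z axis runs along the bolt towards the free end; its y axis lies along the pin.
- bolt_end (a point): Free end of the open bolt on its axis, 89 mm from the hinge pin. The bolt is 9 mm thick and has a 12 mm end stop that keeps the nut captive. The thread is self-locking: the nut stays as tight as it is left.
- nut: Captive steel hex nut on the open bolt, 28 mm across flats, 26 mm tall. Origin: centre of its underside; z towards the bolt's free end; flats face its x and every 60 degrees. It starts 1.5 to 4 mm clear of the lug. Clockwise moves it down 1.2 mm per rad at 0.04 N m. On the lug (springy gasket) each further rad adds 40 N of clamping and 0.2 N m; a rad or two is right, 3 too much.
- white_bottle: Bystander: white plastic bottle with black cap, 60 mm in diameter, 150 mm tall; origin at the centre of its base.
- amber_bottle: Bystander: small amber glass bottle, 42 mm in diameter, 85 mm tall; origin at the centre of its base.
- mixing_cup: Bystander: clear plastic mixing cup, 72 mm in diameter, 75 mm tall; origin at the centre of its base.

How it is judged:
On the way, in this order (a step that is already met when the one before it is completed fails the run):
1. the bolt stands upright, fully home in the lug's slot (value of joint bolt below 0.06 rad), for 0.2 s.
2. the nut is screwed down tight on the lug (value of joint bolt below 0.06 rad and contact force between nut and lug above 25 N), for 0.3 s.
At the end, for the whole second after the job is handed in: The bolt is upright in the slot (within 0.06 rad of its stop) and the nut, left at rest, presses on the lug with more than 25 N (and never more than 100 N): 0.6 to 2.5 rad past first touch (all of step 2 and angular speed of nut below 0.1 rad/s).
It fails at once if the nut is forced: it presses on the lug with more than 100 N (contact force between nut and lug above 100 N).
It fails at once if a bottle or the cup is pushed more than 30 mm or tipped over (distance of any of white_bottle, amber_bottle, mixing_cup from where it was at the start of the episode above 0.03 m or angle between any of white_bottle, amber_bottle, mixing_cup's own z axis and vertical above 0.3 rad).
It also fails if it takes over 67 s, if anything falls off the work surface, if the arm or the gripper's body presses on something with over 40 N, if the wrist force passes 120 N, or if a joint passes its speed limit or range.

## Working session

There is one attempt and no reset: what is moved stays moved. The work goes in short steps, Python scripts to look and compute and a tool call to move; the robot and the scene stay as the last step left them, time stands still between calls to the robot, and variables do not carry over. Pictures are saved under pics/ and viewed, at most 10 in all, crops included, and the job is handed in when it is done.

Besides the shell and the picture viewer there is one more tool, called after "Request:" by a JSON object that holds its "method" and its "body". arm_command: Moves the arm, as the interface text tells. Its arguments: {"type":"object","properties":{"series":{"type":"array"},"hand":{"type":"number"},"squeeze":{"type":"number"}},"required":["series"]}

```bash
mkdir -p pics; cat > h.py <<'E'
from cell import *
import numpy as np, cv2
from scipy.spatial.transform import Rotation as R
def save(p,n): cv2.imwrite('pics/'+n+'.png',p['pixels'])
def proj(p,X): return cv2.projectPoints(np.array(X,float).reshape(-1,3),p['rvec'],p['tvec'],p['K'],None)[0].reshape(-1,2)
def tri(obs): # list of (pic,(u,v))
    A=[];b=[]
    for p,u in obs:
        Rm=cv2.Rodrigues(p['rvec'])[0]; d=Rm.T@np.linalg.inv(p['K'])@[u[0],u[1],1]; d/=np.linalg.norm(d)
        c=-Rm.T@np.ravel(p['tvec']); P=np.eye(3)-np.outer(d,d); A.append(P); b.append(P@c)
    return np.linalg.solve(sum(A),sum(b))
E
python3 - <<'E'
from h import *
np.set_printoptions(precision=4,suppress=True)
s=observe(); print(s)
ps={n:read_camera(n) for n in ('scene','top')}
canv=[]
for n,p in ps.items():
    save(p,n+'0')
    for q in ('pot','lug','bolt_pivot','bolt_end','nut','white_bottle','amber_bottle','mixing_cup'):
        print(n,q,[(np.round(m['point'],4),round(m['confidence'],2)) for m in mark_of(p,q)[:2]])
E
```

```text
{'time': 0.0, 'qpos': array([-1.422 ,  0.3427,  1.525 ,  0.    ,  1.2754, -0.146 ]), 'qvel': array([-0.0003, -0.0011, -0.0012,  0.001 ,  0.0016,  0.0003]), 'joint_efforts': array([  0.0014, -43.1232, -24.4226,   0.0718,   0.056 ,  -0.0001]), 'tool_pos': array([ 0.1525, -0.502 ,  0.2915]), 'tool_rot': array([-3.1401, -0.0002,  0.2948]), 'contact_force': array([ 0.4307, -0.232 , -0.3337]), 'torque': array([0.007 , 0.0067, 0.0049]), 'grip_force': 0.0, 'opening': 0.09211526221822519}
scene pot [(array([ 0.5801, -0.1082, -0.0014]), 0.71)]
scene lug [(array([ 0.4813, -0.0846,  0.1424]), 0.46)]
scene bolt_pivot [(array([ 0.4837, -0.0789,  0.1045]), 0.75)]
scene bolt_end [(array([ 0.4229, -0.0628,  0.1679]), 0.53)]
scene nut [(array([ 0.4542, -0.0755,  0.1331]), 0.58)]
scene white_bottle [(array([ 0.5314, -0.312 , -0.0028]), 0.84)]
scene amber_bottle [(array([ 0.6775,  0.0267, -0.0041]), 0.88)]
scene mixing_cup [(array([0.5742, 0.0858, 0.0048]), 0.87)]
top pot [(array([ 0.5824, -0.1126,  0.001 ]), 0.87)]
top lug []
top bolt_pivot [(array([ 0.4808, -0.0823,  0.106 ]), 0.94)]
top bolt_end [(array([ 0.4206, -0.0657,  0.1685]), 0.83)]
top nut [(array([ 0.456 , -0.0742,  0.1321]), 0.69), (array([ 0.5801, -0.1133,  0.002 ]), 0.61)]
top white_bottle [(array([ 0.5303, -0.308 , -0.0009]), 0.78)]
top amber_bottle [(array([0.674 , 0.0244, 0.0017]), 0.76)]
top mixing_cup [(array([0.5691, 0.0837, 0.0005]), 0.85)]
```

View pics/scene0.png

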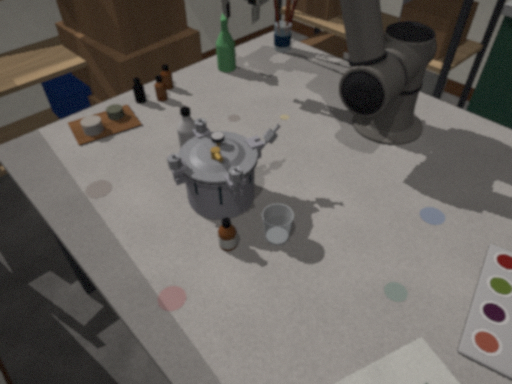

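View pics/top0.png

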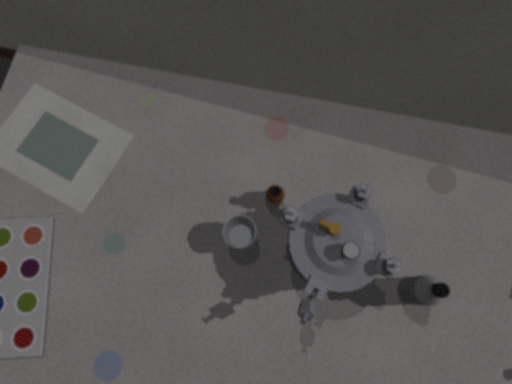

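The scene view shows the pot at about (222,165) with the open bolt leaning out near (270,135). In the top view the pot is at (338,242) and the bolt at (306,310). The two cameras agree to about 4 mm. The pivot to pot-axis distance comes out at 103 mm, the bolt length at 89 mm and the lean at about 0.78 rad, all consistent with the text.

```bash
cat >> h.py <<'E'
def delta(pos,yaw):
    s=observe(); R0=R.from_euler('xyz',s['tool_rot']); R1=R.from_euler('xyz',[np.pi,0,yaw])
    print('shift mm',np.round(R0.inv().apply(np.array(pos)-s['tool_pos'])*1e3,1),'rot',np.round((R0.inv()*R1).as_rotvec(degrees=True),2))
def st():
    s=observe(); print({k:np.round(s[k],4).tolist() for k in ('time','qpos','tool_pos','tool_rot','contact_force','torque','opening','grip_force')})
E
python3 - <<'E'
from h import *
try: print(finger_overhang)
except Exception as e: print(e)
delta([.391,-.054,.292],-.28)
E
```

```text
0.0655
shift mm [ 3.584e+02 -3.597e+02  2.000e-01] rot [ 1.000e-02 -0.000e+00  3.293e+01]
```

Request:
{"method": "arm_command", "body": {"series": [{"x": 36,"y": -36,"rz": 3.3},{"x": 72,"y": -72,"rz": 6.6},{"x": 108,"y": -108,"rz": 9.9},{"x": 144,"y": -144,"rz": 13.2},{"x": 179,"y": -180,"rz": 16.5},{"x": 215,"y": -216,"rz": 19.8},{"x": 251,"y": -252,"rz": 23.1},{"x": 287,"y": -288,"rz": 26.4},{"x": 322,"y": -324,"rz": 29.7},{"x": 358,"y": -360,"rz": 33},{"x": 358,"y": -360,"rz": 33},{"x": 358,"y": -360,"rz": 33},{"x": 358,"y": -360,"rz": 33}], "hand": 0}}

```text
invalid input
```

```bash
python3 - <<'E'
from h import *
np.set_printoptions(precision=4,suppress=True)
st()
p=read_camera('wrist'); save(p,'w1')
for q in ('lug','bolt_pivot','bolt_end','nut','pot'):
    print(q,[(np.round(m['point'],4),round(m['confidence'],2)) for m in mark_of(p,q)[:2]])
E
```

```text
{'time': 0.9, 'qpos': [-1.422, 0.342, 1.5241, -0.0, 1.2754, -0.146], 'tool_pos': [0.1526, -0.5024, 0.2923], 'tool_rot': [3.1415, 0.0, 0.2948], 'contact_force': [-0.6249, -0.615, 0.1664], 'torque': [0.0032, 0.0938, 0.021], 'opening': 0.0922, 'grip_force': 0.0}
lug []
bolt_pivot []
bolt_end []
nut []
pot []
```

View pics/w1.png

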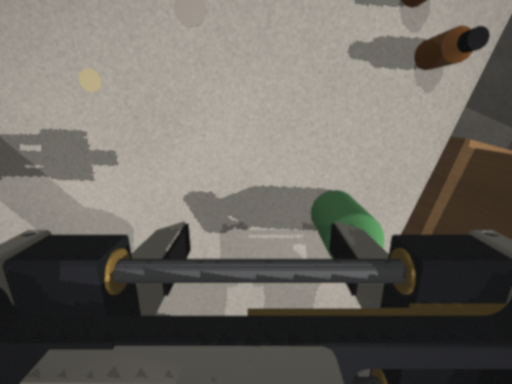

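The move was refused, so the wrist image still shows the start place, with a green bottle at (345,220). I'll retry with every key given.

Request:
{"method": "arm_command", "body": {"series": [{"x": 36,"y": -36,"z": 0,"rx": 0,"ry": 0,"rz": 3.3},{"x": 72,"y": -72,"z": 0,"rx": 0,"ry": 0,"rz": 6.6},{"x": 108,"y": -108,"z": 0,"rx": 0,"ry": 0,"rz": 9.9},{"x": 144,"y": -144,"z": 0,"rx": 0,"ry": 0,"rz": 13.2},{"x": 179,"y": -180,"z": 0,"rx": 0,"ry": 0,"rz": 16.5},{"x": 215,"y": -216,"z": 0,"rx": 0,"ry": 0,"rz": 19.8},{"x": 251,"y": -252,"z": 0,"rx": 0,"ry": 0,"rz": 23.1},{"x": 287,"y": -288,"z": 0,"rx": 0,"ry": 0,"rz": 26.4},{"x": 322,"y": -324,"z": 0,"rx": 0,"ry": 0,"rz": 29.7},{"x": 358,"y": -360,"z": 0,"rx": 0,"ry": 0,"rz": 33},{"x": 358,"y": -360,"z": 0,"rx": 0,"ry": 0,"rz": 33},{"x": 358,"y": -360,"z": 0,"rx": 0,"ry": 0,"rz": 33}], "hand": 0, "squeeze": 20}}

```text
time: 2.4
tool_pos: [0.3908, -0.0526, 0.2922]
tool_rot: [3.141, 0.0, -0.276]
contact_force: [-0.1, 0.0, -0.5]
opening: 0.0022
grip_force: 0.0
```

```bash
python3 - <<'E'
from h import *
np.set_printoptions(precision=4,suppress=True)
st()
p=read_camera('wrist'); save(p,'w2')
for q in ('lug','bolt_pivot','bolt_end','nut','pot'):
    print(q,[(np.round(m['point'],4),round(m['confidence'],2)) for m in mark_of(p,q)[:2]])
delta([.391,-.054,.155+.0655],-.28)
E
```

```text
{'time': 2.4, 'qpos': [-0.3286, 0.0998, 1.8445, -0.0003, 1.1973, 1.5187], 'tool_pos': [0.3908, -0.0526, 0.2922], 'tool_rot': [3.1413, 0.0, -0.2765], 'contact_force': [-0.1232, 0.0395, -0.4702], 'torque': [0.0138, 0.0314, -0.0065], 'opening': 0.0022, 'grip_force': 0.0}
lug []
bolt_pivot [(array([ 0.4842, -0.0797,  0.1058]), 0.62)]
bolt_end [(array([ 0.4211, -0.0602,  0.1667]), 0.84)]
nut [(array([ 0.4542, -0.0775,  0.1396]), 0.81)]
pot [(array([ 0.5835, -0.1097,  0.0004]), 0.9), (array([ 0.4843, -0.0815,  0.1053]), 0.54)]
shift mm [ 0.5 -1.4 71.7] rot [ 0.01 -0.   -0.21]
```

View pics/w2.png

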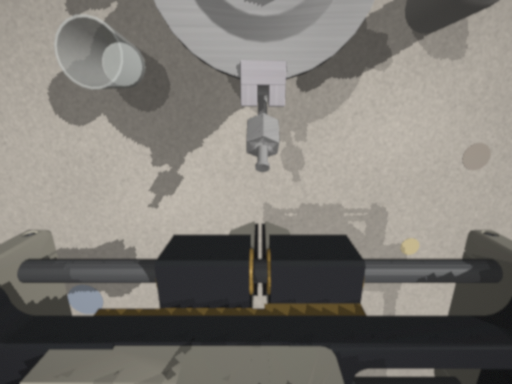

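The wrist view shows the bolt at (263,140), in line with the closed fingers at (260,240) and leaning straight towards them. Next I'll lower the closed fingers and push inward.

Request:
{"method": "arm_command", "body": {"series": [{"x": 0,"y": 1,"z": 25,"rx": 0,"ry": 0,"rz": 0},{"x": 0,"y": 1,"z": 50,"rx": 0,"ry": 0,"rz": 0},{"x": 0,"y": 1,"z": 69,"rx": 0,"ry": 0,"rz": 0},{"x": 5,"y": 1,"z": 69,"rx": 0,"ry": 0,"rz": 0},{"x": 12,"y": 1,"z": 69,"rx": 0,"ry": 0,"rz": 0},{"x": 18,"y": 1,"z": 69,"rx": 0,"ry": 0,"rz": 0},{"x": 24,"y": 1,"z": 69,"rx": 0,"ry": 0,"rz": 0},{"x": 30,"y": 1,"z": 69,"rx": 0,"ry": 0,"rz": 0},{"x": 36,"y": 1,"z": 69,"rx": 0,"ry": 0,"rz": 0},{"x": 42,"y": 1,"z": 69,"rx": 0,"ry": 0,"rz": 0},{"x": 48,"y": 1,"z": 69,"rx": 0,"ry": 0,"rz": 0},{"x": 53,"y": 1,"z": 69,"rx": 0,"ry": 0,"rz": 0},{"x": 58,"y": 1,"z": 69,"rx": 0,"ry": 0,"rz": 0},{"x": 62,"y": 1,"z": 69,"rx": 0,"ry": 0,"rz": 0},{"x": 62,"y": 1,"z": 69,"rx": 0,"ry": 0,"rz": 0}], "hand": 0}}

```text
time: 4.2
tool_pos: [0.4507, -0.0722, 0.2236]
tool_rot: [-3.142, -0.001, -0.281]
contact_force: [-0.4, 0.6, 0.9]
opening: 0.0006
grip_force: 0.5
```

```bash
python3 - <<'E'
from h import *
np.set_printoptions(precision=4,suppress=True)
st()
for c in ('wrist','scene','top'):
  p=read_camera(c); save(p,c+'3')
  for q in ('bolt_pivot','bolt_end','nut'):
    print(c,q,[(np.round(m['point'],4),round(m['confidence'],2)) for m in mark_of(p,q)[:1]])
E
```

```text
{'time': 4.2, 'qpos': [-0.3272, 0.2912, 1.8084, 0.0001, 1.0405, 1.5247], 'tool_pos': [0.4507, -0.0722, 0.2236], 'tool_rot': [-3.1415, -0.0015, -0.2812], 'contact_force': [-0.3672, 0.6407, 0.9281], 'torque': [0.2187, 0.0588, 0.0454], 'opening': 0.0006, 'grip_force': 0.5334}
wrist bolt_pivot []
wrist bolt_end [(array([ 0.4722, -0.0773,  0.1948]), 0.73)]
wrist nut [(array([ 0.4766, -0.0816,  0.1475]), 0.65)]
scene bolt_pivot [(array([ 0.4805, -0.0791,  0.1063]), 0.7)]
scene bolt_end [(array([ 0.475 , -0.0793,  0.1912]), 0.74)]
scene nut [(array([ 0.4795, -0.0821,  0.1475]), 0.58)]
top bolt_pivot []
top bolt_end []
top nut []
```

Request:
{"method": "arm_command", "body": {"series": [{"x": 2,"y": 0,"z": 0,"rx": 0,"ry": 0,"rz": 0},{"x": 4,"y": 0,"z": 0,"rx": 0,"ry": 0,"rz": 0},{"x": 6,"y": 0,"z": 0,"rx": 0,"ry": 0,"rz": 0},{"x": 6,"y": 0,"z": 0,"rx": 0,"ry": 0,"rz": 0}]}}

```text
time: 5.2
tool_pos: [0.4558, -0.0737, 0.2232]
tool_rot: [-3.141, -0.0, -0.281]
contact_force: [-0.8, 1.2, 1.9]
opening: 0.0003
grip_force: 1.0
```

Request:
{"method": "arm_command", "body": {"series": [{"x": 1,"y": 0,"z": 0,"rx": 0,"ry": 0,"rz": 0},{"x": 2,"y": 0,"z": 0,"rx": 0,"ry": 0,"rz": 0},{"x": 3,"y": 0,"z": 0,"rx": 0,"ry": 0,"rz": 0},{"x": 3,"y": 0,"z": 0,"rx": 0,"ry": 0,"rz": 0}]}}

```text
time: 5.6
tool_pos: [0.4576, -0.0742, 0.2231]
tool_rot: [-3.142, 0.003, -0.281]
contact_force: [-6.6, 2.7, 5.2]
opening: 0.0005
grip_force: 3.3
```

```bash
python3 - <<'E'
from h import *
np.set_printoptions(precision=4,suppress=True)
st()
for c in ('wrist','scene'):
  p=read_camera(c); save(p,c+'4')
  for q in ('bolt_pivot','bolt_end','nut'):
    print(c,q,[(np.round(m['point'],4),round(m['confidence'],2)) for m in mark_of(p,q)[:1]])
E
```

```text
{'time': 5.6, 'qpos': [-0.3262, 0.3057, 1.7884, -0.0001, 1.0501, 1.5256], 'tool_pos': [0.4576, -0.0742, 0.2231], 'tool_rot': [-3.1415, 0.0027, -0.281], 'contact_force': [-6.5676, 2.6852, 5.218], 'torque': [0.53, 0.9724, 0.034], 'opening': 0.0005, 'grip_force': 3.2892}
wrist bolt_pivot []
wrist bolt_end [(array([ 0.4837, -0.0802,  0.1964]), 0.8)]
wrist nut [(array([ 0.4805, -0.0834,  0.1509]), 0.8)]
scene bolt_pivot [(array([ 0.4835, -0.0816,  0.1089]), 0.47)]
scene bolt_end [(array([ 0.4818, -0.0817,  0.1927]), 0.69)]
scene nut [(array([ 0.4829, -0.0836,  0.1459]), 0.65)]
```

The contact is now stiff, so the bolt is home. I'll push a little more to be sure, hold, then back off, lift and look.

Request:
{"method": "arm_command", "body": {"series": [{"x": 1,"y": 0,"z": 0,"rx": 0,"ry": 0,"rz": 0},{"x": 1,"y": 0,"z": 0,"rx": 0,"ry": 0,"rz": 0},{"x": 1,"y": 0,"z": 0,"rx": 0,"ry": 0,"rz": 0},{"x": 1,"y": 0,"z": 0,"rx": 0,"ry": 0,"rz": 0},{"x": -15,"y": 0,"z": 0,"rx": 0,"ry": 0,"rz": 0},{"x": -40,"y": 0,"z": 0,"rx": 0,"ry": 0,"rz": 0},{"x": -40,"y": 0,"z": -40,"rx": 0,"ry": 0,"rz": 0},{"x": -40,"y": 0,"z": -75,"rx": 0,"ry": 0,"rz": 0},{"x": -40,"y": 0,"z": -75,"rx": 0,"ry": 0,"rz": 0},{"x": -40,"y": 0,"z": -75,"rx": 0,"ry": 0,"rz": 0}]}}

```text
time: 7.0
tool_pos: [0.4205, -0.0637, 0.2987]
tool_rot: [3.141, -0.003, -0.281]
contact_force: [-0.2, -0.1, -0.4]
opening: 0.0005
grip_force: 0.0
```

```bash
python3 - <<'E'
from h import *
np.set_printoptions(precision=4,suppress=True)
st()
p=read_camera('wrist')
for q in ('bolt_pivot','bolt_end','nut','pot'):
    print(q,[(np.round(m['point'],4),round(m['confidence'],2)) for m in mark_of(p,q)[:1]])
c=proj(p,[.4828,-.0812,.173])[0]; print(c)
x,y=int(c[0]),int(c[1]); x0,y0=max(x-50,0),max(y-50,0)
cv2.imwrite('pics/w5c.png',cv2.resize(p['pixels'][y0:y0+100,x0:x0+100],None,fx=5,fy=5,interpolation=cv2.INTER_CUBIC))
print(x0,y0)
m=trace(p,'nut')
if m: 
  v,u=np.nonzero(m[0]['pixels']); print(m[0]['confidence'],u.min(),u.max(),v.min(),v.max())
for a in (0,15,30,45):
  an=[np.radians(a+60*k) for k in range(6)]
  print(a,np.round(proj(p,[[.4828+.01617*np.cos(t),-.0812+.01617*np.sin(t),.173] for t in an]))[:, :].tolist())
E
```

```text
{'time': 7.0, 'qpos': [-0.3308, 0.151, 1.7645, -0.0003, 1.2232, 1.5213], 'tool_pos': [0.4205, -0.0637, 0.2987], 'tool_rot': [3.1411, -0.0028, -0.2812], 'contact_force': [-0.1763, -0.0537, -0.3886], 'torque': [0.0063, 0.0885, -0.0125], 'opening': 0.0005, 'grip_force': 0.0}
bolt_pivot []
bolt_end [(array([ 0.4851, -0.0791,  0.1935]), 0.91)]
nut [(array([ 0.4807, -0.0816,  0.1492]), 0.63)]
pot [(array([ 0.5834, -0.1108, -0.0018]), 0.72)]
[258.5633 128.4612]
208 78
0.96 242 276 111 149
0 [[253.0, 108.0], [239.0, 123.0], [245.0, 143.0], [264.0, 148.0], [278.0, 133.0], [273.0, 113.0]]
15 [[248.0, 110.0], [238.0, 129.0], [249.0, 146.0], [269.0, 146.0], [279.0, 128.0], [268.0, 110.0]]
30 [[244.0, 114.0], [239.0, 134.0], [254.0, 148.0], [273.0, 143.0], [278.0, 123.0], [263.0, 108.0]]
45 [[241.0, 118.0], [242.0, 139.0], [259.0, 149.0], [276.0, 138.0], [276.0, 118.0], [258.0, 107.0]]
```

View pics/w5c.png

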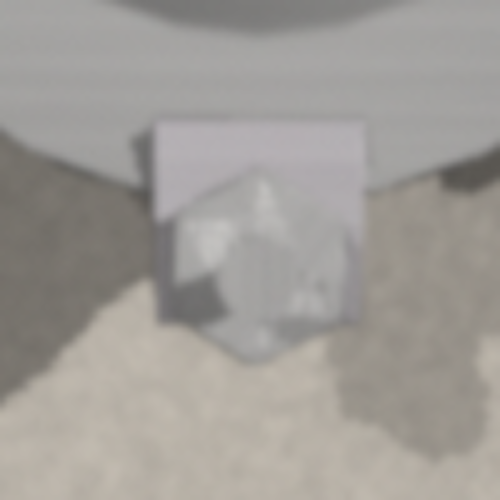

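The cropped wrist view shows the bolt upright in the slot. The nut's corners are at full-frame (259,111) and (258,150), so two flats face left and right and are already aligned with the fingers at yaw -16° ± 60k. I'll turn the wrist back 240° so there is enough range for the screwing.

Request:
{"method": "arm_command", "body": {"series": [{"x": 10,"y": 0,"z": 0,"rx": 0,"ry": 0,"rz": -8.5},{"x": 20,"y": 0,"z": 0,"rx": 0,"ry": 0,"rz": -17},{"x": 30,"y": 0,"z": 0,"rx": 0,"ry": 0,"rz": -25.5},{"x": 40,"y": 0,"z": 0,"rx": 0,"ry": 0,"rz": -34},{"x": 50,"y": 0,"z": 0,"rx": 0,"ry": 0,"rz": -42.5},{"x": 60,"y": 0,"z": 0,"rx": 0,"ry": 0,"rz": -51},{"x": 65,"y": 0,"z": 0,"rx": 0,"ry": 0,"rz": -59.5},{"x": 65,"y": 0,"z": 0,"rx": 0,"ry": 0,"rz": -68},{"x": 65,"y": 0,"z": 0,"rx": 0,"ry": 0,"rz": -76.5},{"x": 65,"y": 0,"z": 0,"rx": 0,"ry": 0,"rz": -85},{"x": 65,"y": 0,"z": 0,"rx": 0,"ry": 0,"rz": -93.5},{"x": 65,"y": 0,"z": 0,"rx": 0,"ry": 0,"rz": -102},{"x": 65,"y": 0,"z": 0,"rx": 0,"ry": 0,"rz": -110.5},{"x": 65,"y": 0,"z": 0,"rx": 0,"ry": 0,"rz": -119},{"x": 65,"y": 0,"z": 0,"rx": 0,"ry": 0,"rz": -127.5},{"x": 65,"y": 0,"z": 0,"rx": 0,"ry": 0,"rz": -136},{"x": 65,"y": 0,"z": 0,"rx": 0,"ry": 0,"rz": -144.5},{"x": 65,"y": 0,"z": 0,"rx": 0,"ry": 0,"rz": -153},{"x": 65,"y": 0,"z": 0,"rx": 0,"ry": 0,"rz": -161.5},{"x": 65,"y": 0,"z": 0,"rx": 0,"ry": 0,"rz": -170}], "hand": 46}}

```text
time: 9.3
tool_pos: [0.4824, -0.0815, 0.2976]
tool_rot: [-3.141, -0.001, 2.692]
contact_force: [0.0, 0.3, -0.3]
opening: 0.0456
grip_force: 0.0
```

Request:
{"method": "arm_command", "body": {"series": [{"x": 0,"y": 0,"z": 0,"rx": 0,"ry": 0,"rz": -8.5},{"x": 0,"y": 0,"z": 0,"rx": 0,"ry": 0,"rz": -17},{"x": 0,"y": 0,"z": 0,"rx": 0,"ry": 0,"rz": -25.5},{"x": 0,"y": 0,"z": 0,"rx": 0,"ry": 0,"rz": -34},{"x": 0,"y": 0,"z": 0,"rx": 0,"ry": 0,"rz": -42.5},{"x": 0,"y": 0,"z": 0,"rx": 0,"ry": 0,"rz": -51},{"x": 0,"y": 0,"z": 0,"rx": 0,"ry": 0,"rz": -59.5},{"x": 0,"y": 0,"z": 0,"rx": 0,"ry": 0,"rz": -70},{"x": 0,"y": 0,"z": 0,"rx": 0,"ry": 0,"rz": -70},{"x": 0,"y": 0,"z": 0,"rx": 0,"ry": 0,"rz": -70}]}}

```text
time: 10.3
tool_pos: [0.4824, -0.0814, 0.2976]
tool_rot: [3.141, -0.001, -2.375]
contact_force: [0.1, 0.4, 0.4]
opening: 0.046
grip_force: 0.0
```

```bash
python3 - <<'E'
from h import *
np.set_printoptions(precision=4,suppress=True)
st()
for c in ('wrist','scene'):
  p=read_camera(c); save(p,c+'6')
  for q in ('bolt_pivot','bolt_end','nut','pot'):
    print(c,q,[(np.round(m['point'],4),round(m['confidence'],2)) for m in mark_of(p,q)[:1]])
delta([.4828,-.0812,.2135],np.radians(-16+240))
E
```

```text
{'time': 10.3, 'qpos': [-0.324, 0.2725, 1.6087, -0.0002, 1.2614, -2.661], 'tool_pos': [0.4824, -0.0814, 0.2976], 'tool_rot': [3.1408, -0.0006, -2.3754], 'contact_force': [0.148, 0.4349, 0.3708], 'torque': [0.1564, -0.1135, -0.0193], 'opening': 0.046, 'grip_force': 0.0}
wrist bolt_pivot []
wrist bolt_end [(array([ 0.4823, -0.0782,  0.1958]), 0.75)]
wrist nut [(array([ 0.4815, -0.082 ,  0.1495]), 0.64)]
wrist pot [(array([ 0.5815, -0.1101, -0.0036]), 0.96)]
scene bolt_pivot [(array([ 0.4846, -0.0794,  0.1066]), 0.75)]
scene bolt_end [(array([ 0.4807, -0.0794,  0.1929]), 0.54)]
scene nut [(array([ 0.4824, -0.0841,  0.145 ]), 0.52)]
scene pot [(array([ 0.5805, -0.113 , -0.0011]), 0.83)]
shift mm [-0.4 -0.  84.7] rot [-0.01 -0.   -0.12]
```

View pics/wrist6.png

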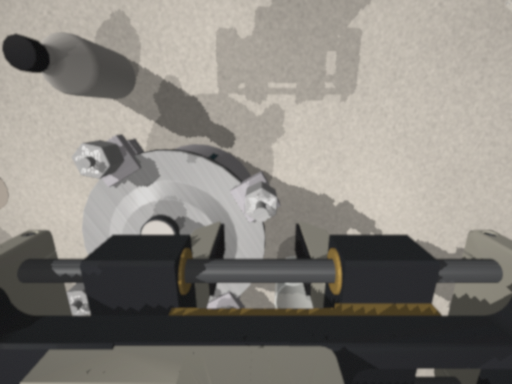

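The wrist view shows the open clamp's nut at (258,203), midway between the finger tips at (220,235) and (299,235). That is centred, so I'll descend.

Request:
{"method": "arm_command", "body": {"series": [{"x": 0,"y": 0,"z": 15,"rx": 0,"ry": 0,"rz": 0},{"x": 0,"y": 0,"z": 30,"rx": 0,"ry": 0,"rz": 0},{"x": 0,"y": 0,"z": 45,"rx": 0,"ry": 0,"rz": 0},{"x": 0,"y": 0,"z": 58,"rx": 0,"ry": 0,"rz": 0},{"x": 0,"y": 0,"z": 68,"rx": 0,"ry": 0,"rz": 0},{"x": 0,"y": 0,"z": 76,"rx": 0,"ry": 0,"rz": 0},{"x": 0,"y": 0,"z": 81,"rx": 0,"ry": 0,"rz": 0},{"x": 0,"y": 0,"z": 83,"rx": 0,"ry": 0,"rz": 0},{"x": 0,"y": 0,"z": 83,"rx": 0,"ry": 0,"rz": 0}]}}

```text
time: 11.7
tool_pos: [0.4826, -0.0815, 0.2153]
tool_rot: [-3.141, -0.0, -2.376]
contact_force: [-1.0, -0.1, 0.1]
opening: 0.0459
grip_force: 0.0
```

Request:
{"method": "arm_command", "body": {"series": [{"x": 0,"y": 0,"z": 0,"rx": 0,"ry": 0,"rz": 0},{"x": 0,"y": 0,"z": 0,"rx": 0,"ry": 0,"rz": 0},{"x": 0,"y": 0,"z": 0,"rx": 0,"ry": 0,"rz": 0},{"x": 0,"y": 0,"z": 0,"rx": 0,"ry": 0,"rz": 0},{"x": 0,"y": 0,"z": 0,"rx": 0,"ry": 0,"rz": 0},{"x": 0,"y": 0,"z": 0,"rx": 0,"ry": 0,"rz": 0}], "hand": 20, "squeeze": 25}}

```text
time: 12.3
tool_pos: [0.482, -0.081, 0.2154]
tool_rot: [3.14, -0.0, -2.376]
contact_force: [-3.9, 3.9, 5.5]
opening: 0.0279
grip_force: 25.0
```

```bash
python3 -c "
from h import *
st()"
```

```text
{'time': 12.3, 'qpos': [-0.3237, 0.357, 1.7346, 0.0004, 1.0511, -2.6608], 'tool_pos': [0.482, -0.081, 0.2154], 'tool_rot': [3.1405, -0.0002, -2.3755], 'contact_force': [-3.8952, 3.9316, 5.4658], 'torque': [0.7608, 0.5497, -0.0346], 'opening': 0.0279, 'grip_force': 25.002}
```

The jaws stopped at 27.9 mm, so they are on flats. Now I'll screw clockwise in steps, following the nut down and watching the torque.

Request:
{"method": "arm_command", "body": {"series": [{"x": 0,"y": 0.4,"z": 0.1,"rx": 0,"ry": 0,"rz": 6},{"x": 0,"y": 0.4,"z": 0.2,"rx": 0,"ry": 0,"rz": 12},{"x": 0,"y": 0.4,"z": 0.4,"rx": 0,"ry": 0,"rz": 18},{"x": 0,"y": 0.4,"z": 0.5,"rx": 0,"ry": 0,"rz": 24},{"x": 0,"y": 0.4,"z": 0.6,"rx": 0,"ry": 0,"rz": 30},{"x": 0,"y": 0.4,"z": 0.6,"rx": 0,"ry": 0,"rz": 30}]}}

```text
time: 12.9
tool_pos: [0.4821, -0.0811, 0.2148]
tool_rot: [-3.142, -0.0, -2.9]
contact_force: [-3.1, 3.1, 5.1]
opening: 0.028
grip_force: 25.0
```

```bash
python3 -c "
from h import *
st()"
```

```text
{'time': 12.9, 'qpos': [-0.3236, 0.3574, 1.7358, -0.0001, 1.0485, -2.1359], 'tool_pos': [0.4821, -0.0811, 0.2148], 'tool_rot': [-3.1416, -0.0002, -2.9], 'contact_force': [-3.0642, 3.0802, 5.1308], 'torque': [0.4833, 0.4478, -0.0397], 'opening': 0.028, 'grip_force': 25.0021}
```

Request:
{"method": "arm_command", "body": {"series": [{"x": 0,"y": 0,"z": 0.1,"rx": 0,"ry": 0,"rz": 6},{"x": 0,"y": 0,"z": 0.2,"rx": 0,"ry": 0,"rz": 12},{"x": 0,"y": 0,"z": 0.4,"rx": 0,"ry": 0,"rz": 18},{"x": 0,"y": 0,"z": 0.5,"rx": 0,"ry": 0,"rz": 24},{"x": 0,"y": 0,"z": 0.6,"rx": 0,"ry": 0,"rz": 30},{"x": 0,"y": 0,"z": 0.6,"rx": 0,"ry": 0,"rz": 30}]}}

```text
time: 13.5
tool_pos: [0.4821, -0.0813, 0.2142]
tool_rot: [-3.141, -0.0, 2.862]
contact_force: [-3.6, 0.8, 5.2]
opening: 0.0277
grip_force: 25.0
```

```bash
python3 -c "
from h import *
st()
for c in ('scene','wrist'):
  p=read_camera(c)
  for q in ('bolt_end','nut'): print(c,q,[np.round(m['point'],4) for m in mark_of(p,q)[:1]])
"
```

```text
{'time': 13.5, 'qpos': [-0.3238, 0.3583, 1.7366, -0.0004, 1.0468, -1.6149], 'tool_pos': [0.4821, -0.0813, 0.2142], 'tool_rot': [-3.1412, -0.0001, 2.8621], 'contact_force': [-3.5718, 0.758, 5.2333], 'torque': [0.2979, 0.4932, -0.0431], 'opening': 0.0277, 'grip_force': 25.0013}
scene bolt_end [array([ 0.482 , -0.0813,  0.1937])]
scene nut [array([ 0.4854, -0.0872,  0.1475])]
wrist bolt_end [array([ 0.4811, -0.0768,  0.1931])]
wrist nut [array([ 0.4789, -0.0831,  0.1461])]
```

Request:
{"method": "arm_command", "body": {"series": [{"x": 0,"y": 0,"z": 0.1,"rx": 0,"ry": 0,"rz": 6},{"x": 0,"y": 0,"z": 0.2,"rx": 0,"ry": 0,"rz": 12},{"x": 0,"y": 0,"z": 0.4,"rx": 0,"ry": 0,"rz": 18},{"x": 0,"y": 0,"z": 0.5,"rx": 0,"ry": 0,"rz": 24},{"x": 0,"y": 0,"z": 0.6,"rx": 0,"ry": 0,"rz": 30},{"x": 0,"y": 0,"z": 0.6,"rx": 0,"ry": 0,"rz": 30}]}}

```text
time: 14.4
tool_pos: [0.482, -0.0814, 0.2138]
tool_rot: [-3.141, 0.0, 2.338]
contact_force: [-4.2, 1.6, 7.2]
opening: 0.0282
grip_force: 25.0
```

```bash
python3 -c "
from h import *
st()"
```

```text
{'time': 14.4, 'qpos': [-0.3239, 0.3587, 1.7372, -0.0008, 1.0457, -1.091], 'tool_pos': [0.482, -0.0814, 0.2138], 'tool_rot': [-3.141, 0.0003, 2.3383], 'contact_force': [-4.2127, 1.6282, 7.1866], 'torque': [0.093, 0.7723, -0.1004], 'opening': 0.0282, 'grip_force': 24.9935}
```

Request:
{"method": "arm_command", "body": {"series": [{"x": 0,"y": 0,"z": 0.1,"rx": 0,"ry": 0,"rz": 6},{"x": 0,"y": 0,"z": 0.2,"rx": 0,"ry": 0,"rz": 12},{"x": 0,"y": 0,"z": 0.3,"rx": 0,"ry": 0,"rz": 18},{"x": 0,"y": 0,"z": 0.4,"rx": 0,"ry": 0,"rz": 20},{"x": 0,"y": 0,"z": 0.4,"rx": 0,"ry": 0,"rz": 20}]}}

```text
time: 14.9
tool_pos: [0.4819, -0.0814, 0.2137]
tool_rot: [-3.141, 0.001, 1.992]
contact_force: [-6.6, 0.4, 10.9]
opening: 0.028
grip_force: 25.0
```

```bash
python3 -c "
from h import *
st()"
```

```text
{'time': 14.9, 'qpos': [-0.3239, 0.3586, 1.7375, -0.0012, 1.0454, -0.744], 'tool_pos': [0.4819, -0.0814, 0.2137], 'tool_rot': [-3.1409, 0.0007, 1.9915], 'contact_force': [-6.6421, 0.4431, 10.9165], 'torque': [0.0514, 1.1177, 0.0535], 'opening': 0.028, 'grip_force': 25.0007}
```

Request:
{"method": "arm_command", "body": {"series": [{"x": 0,"y": 0,"z": -0.7,"rx": 0,"ry": 0,"rz": 3},{"x": 0,"y": 0,"z": -0.7,"rx": 0,"ry": 0,"rz": 6},{"x": 0,"y": 0,"z": -0.7,"rx": 0,"ry": 0,"rz": 6}]}}

```text
time: 15.2
tool_pos: [0.4819, -0.0814, 0.2138]
tool_rot: [-3.141, 0.0, 1.886]
contact_force: [-5.0, 0.1, 5.1]
opening: 0.0277
grip_force: 25.0
```

```bash
python3 -c "
from h import *
st(); print(observe()['joint_efforts'])
for c in ('scene','wrist'):
  p=read_camera(c); st(); print(observe()['joint_efforts'])
  for q in ('bolt_end','nut','lug'): print(c,q,[np.round(m['point'],4) for m in mark_of(p,q)[:1]])
"
```

```text
{'time': 15.2, 'qpos': [-0.3239, 0.3588, 1.7372, -0.0011, 1.0463, -0.6389], 'tool_pos': [0.4819, -0.0814, 0.2138], 'tool_rot': [-3.1405, 0.0004, 1.8864], 'contact_force': [-5.0075, 0.0886, 5.0639], 'torque': [-0.1017, 0.7578, 0.0269], 'opening': 0.0277, 'grip_force': 24.9986}
[  0.34998036 -38.67020488 -22.18633354   0.53263687  -1.41249999
   0.5053807 ]
{'time': 15.25, 'qpos': [-0.324, 0.3588, 1.7372, -0.001, 1.0463, -0.64], 'tool_pos': [0.4819, -0.0814, 0.2137], 'tool_rot': [-3.1406, 0.0003, 1.8873], 'contact_force': [-4.7658, 0.8253, 4.4863], 'torque': [-0.0736, 0.8034, 0.0378], 'opening': 0.028, 'grip_force': 24.9988}
[  0.39089218 -38.65890026 -22.18945384   0.51799541  -1.41599558
   0.14038166]
scene bolt_end [array([ 0.4816, -0.0813,  0.1927])]
scene nut [array([ 0.4842, -0.0845,  0.1439])]
scene lug [array([ 0.4849, -0.0825,  0.142 ])]
{'time': 15.45, 'qpos': [-0.324, 0.3588, 1.7372, -0.001, 1.0463, -0.6403], 'tool_pos': [0.4819, -0.0815, 0.2138], 'tool_rot': [-3.1406, 0.0003, 1.8876], 'contact_force': [-5.4109, 0.4788, 5.795], 'torque': [-0.0473, 0.8238, 0.0071], 'opening': 0.0278, 'grip_force': 24.9987}
[ 3.70546365e-01 -3.86506820e+01 -2.21918696e+01  5.07941321e-01
 -1.41797204e+00 -6.18787541e-03]
wrist bolt_end [array([ 0.4836, -0.0792,  0.1939])]
wrist nut [array([ 0.4807, -0.083 ,  0.1483])]
wrist lug []
```

Request:
{"method": "arm_command", "body": {"series": [{"x": 0,"y": 0,"z": 0,"rx": 0,"ry": 0,"rz": 4},{"x": 0,"y": 0,"z": 0,"rx": 0,"ry": 0,"rz": 8},{"x": 0,"y": 0,"z": 0,"rx": 0,"ry": 0,"rz": 10},{"x": 0,"y": 0,"z": 0,"rx": 0,"ry": 0,"rz": 10}]}}

```text
time: 16.0
tool_pos: [0.4818, -0.0814, 0.2137]
tool_rot: [-3.141, 0.001, 1.712]
contact_force: [-4.4, 0.7, 5.8]
opening: 0.0278
grip_force: 25.0
```

```bash
python3 -c "
from h import *
st(); print(observe()['joint_efforts'])
"
```

```text
{'time': 16.0, 'qpos': [-0.3239, 0.3588, 1.7372, -0.0011, 1.0464, -0.465], 'tool_pos': [0.4818, -0.0814, 0.2137], 'tool_rot': [-3.1405, 0.0006, 1.7124], 'contact_force': [-4.3946, 0.6866, 5.8112], 'torque': [-0.1251, 0.8698, 0.0795], 'opening': 0.0278, 'grip_force': 24.9985}
[  0.34805819 -38.6547482  -22.26039112   0.58228718  -1.48247704
   0.4073111 ]
```

The descent stalled at about 85°, which suggests the nut touched there. To rule out fingertips resting on the lug, I'll release, rise 3 mm and regrip.

Request:
{"method": "arm_command", "body": {"series": [{"x": 0,"y": 0,"z": 0,"rx": 0,"ry": 0,"rz": 0},{"x": 0,"y": 0,"z": 0,"rx": 0,"ry": 0,"rz": 0},{"x": 0,"y": 0,"z": 0,"rx": 0,"ry": 0,"rz": 0},{"x": 0,"y": 0,"z": -3,"rx": 0,"ry": 0,"rz": 0},{"x": 0,"y": 0,"z": -3,"rx": 0,"ry": 0,"rz": 0}], "hand": 38}}

```text
time: 16.5
tool_pos: [0.4825, -0.0813, 0.2171]
tool_rot: [3.141, 0.0, 1.709]
contact_force: [-0.3, -0.6, 0.8]
opening: 0.0381
grip_force: 0.0
```

```bash
python3 -c "
from h import *
st(); print(observe()['joint_efforts'])
for c in ('scene','wrist'):
  p=read_camera(c)
  for q in ('bolt_end','nut'): print(c,q,[np.round(m['point'],4) for m in mark_of(p,q)[:1]])
st()
"
```

```text
{'time': 16.5, 'qpos': [-0.3236, 0.355, 1.7323, -0.0001, 1.0533, -0.4618], 'tool_pos': [0.4825, -0.0813, 0.2171], 'tool_rot': [3.1408, 0.0005, 1.709], 'contact_force': [-0.3352, -0.6343, 0.8158], 'torque': [0.0001, -0.0324, -0.0377], 'opening': 0.0381, 'grip_force': 0.0}
[ 2.65220879e-03 -4.06502438e+01 -2.13337272e+01  4.86006530e-02
  1.46180098e-01 -1.01540671e-02]
scene bolt_end [array([ 0.4834, -0.0826,  0.1937])]
scene nut [array([ 0.4831, -0.0847,  0.1464])]
wrist bolt_end [array([ 0.4845, -0.0797,  0.1946])]
wrist nut [array([ 0.48  , -0.0812,  0.1477])]
{'time': 16.8, 'qpos': [-0.3236, 0.3553, 1.7331, -0.0001, 1.0532, -0.4614], 'tool_pos': [0.4822, -0.0812, 0.2167], 'tool_rot': [3.1416, 0.0001, 1.7086], 'contact_force': [0.0358, -0.2308, -0.193], 'torque': [0.0067, -0.1207, 0.0163], 'opening': 0.0381, 'grip_force': 0.0}
```

Request:
{"method": "arm_command", "body": {"series": [{"x": 0,"y": 0,"z": 0,"rx": 0,"ry": 0,"rz": 0},{"x": 0,"y": 0,"z": 0,"rx": 0,"ry": 0,"rz": 0},{"x": 0,"y": 0,"z": 0,"rx": 0,"ry": 0,"rz": 0},{"x": 0,"y": 0,"z": 0,"rx": 0,"ry": 0,"rz": 0},{"x": 0,"y": 0,"z": 0,"rx": 0,"ry": 0,"rz": 0}], "hand": 20, "squeeze": 30}}

```text
time: 17.3
tool_pos: [0.4818, -0.0812, 0.2167]
tool_rot: [-3.141, 0.0, 1.708]
contact_force: [-3.3, -1.4, 3.6]
opening: 0.0282
grip_force: 30.0
```

```bash
python3 -c "
from h import *
st(); print(observe()['joint_efforts'])
"
```

```text
{'time': 17.3, 'qpos': [-0.3238, 0.3551, 1.7334, -0.0005, 1.0539, -0.4613], 'tool_pos': [0.4818, -0.0812, 0.2167], 'tool_rot': [-3.1407, 0.0, 1.7085], 'contact_force': [-3.2789, -1.3612, 3.5718], 'torque': [-0.1752, 0.5224, -0.1222], 'opening': 0.0282, 'grip_force': 30.0001}
[  0.89013565 -39.80845213 -22.37964213   0.56427699  -0.90717584
  -0.11001101]
```

Request:
{"method": "arm_command", "body": {"series": [{"x": 0,"y": 0,"z": 0,"rx": 0,"ry": 0,"rz": 4},{"x": 0,"y": 0,"z": 0,"rx": 0,"ry": 0,"rz": 8},{"x": 0,"y": 0,"z": 0,"rx": 0,"ry": 0,"rz": 12}]}}

```text
time: 17.6
tool_pos: [0.4818, -0.0812, 0.2167]
tool_rot: [-3.141, 0.0, 1.497]
contact_force: [-2.6, -1.2, 2.5]
opening: 0.0277
grip_force: 30.0
```

```bash
python3 -c "
from h import *
st(); print(observe()['joint_efforts'])
for i in range(4): read_camera('scene'); s=observe(); print(s['torque'][2],s['joint_efforts'][5],s['tool_pos'][2],s['tool_rot'][2],s['contact_force'])
"
```

```text
{'time': 17.6, 'qpos': [-0.3237, 0.3551, 1.7334, -0.0007, 1.054, -0.2495], 'tool_pos': [0.4818, -0.0812, 0.2167], 'tool_rot': [-3.1405, 0.0004, 1.4969], 'contact_force': [-2.6273, -1.1818, 2.4724], 'torque': [-0.2501, 0.5605, 0.2362], 'opening': 0.0277, 'grip_force': 30.0079}
[  0.56211552 -39.83423352 -22.45264649   0.75173037  -0.9596869
  -0.71777182]
0.08211634857735291 -0.17098430078476667 0.2166726216486812 1.493503844288102 [-4.15901855 -1.30826603  1.63324561]
-0.04029328825238172 0.6729376874864101 0.21665759894363393 1.4987694359408728 [-4.3405899  -1.13142519  2.70604606]
-0.09883828400766738 0.19617478363215923 0.21664900041996632 1.500624751098436 [-4.69137349 -1.00925681  2.30501691]
-0.14405864896697912 -0.012039445282425731 0.21665595166370816 1.5009005333588878 [-4.73884587 -1.35839501  3.08477549]
```

With the tool moving, the torque is about 0.24 N m, which matches touch at about 83° plus 0.95 rad. I'll turn about 25° more and re-read.

Request:
{"method": "arm_command", "body": {"series": [{"x": 0,"y": 0,"z": 0,"rx": 0,"ry": 0,"rz": 4},{"x": 0,"y": 0,"z": 0,"rx": 0,"ry": 0,"rz": 8},{"x": 0,"y": 0,"z": 0,"rx": 0,"ry": 0,"rz": 12}]}}

```text
time: 18.1
tool_pos: [0.4818, -0.0812, 0.2166]
tool_rot: [-3.141, 0.0, 1.289]
contact_force: [-4.3, -1.4, 3.3]
opening: 0.0282
grip_force: 30.0
```

```bash
python3 -c "
from h import *
st(); print(observe()['joint_efforts'])
"
```

```text
{'time': 18.1, 'qpos': [-0.3237, 0.3551, 1.7334, -0.0006, 1.054, -0.0417], 'tool_pos': [0.4818, -0.0812, 0.2166], 'tool_rot': [-3.1406, 0.0005, 1.2891], 'contact_force': [-4.3234, -1.3608, 3.2601], 'torque': [-0.2469, 0.7895, 0.2613], 'opening': 0.0282, 'grip_force': 29.9771}
[  0.73626587 -39.63916183 -22.87228703   0.95336527  -1.32959459
  -0.68162179]
```

Request:
{"method": "arm_command", "body": {"series": [{"x": 0,"y": 0,"z": 0,"rx": 0,"ry": 0,"rz": 4},{"x": 0,"y": 0,"z": 0,"rx": 0,"ry": 0,"rz": 8},{"x": 0,"y": 0,"z": 0,"rx": 0,"ry": 0,"rz": 12}]}}

```text
time: 18.4
tool_pos: [0.4818, -0.0812, 0.2166]
tool_rot: [-3.141, 0.001, 1.08]
contact_force: [-4.6, -1.9, 2.6]
opening: 0.0275
grip_force: 30.0
```

```bash
python3 -c "
from h import *
st(); print(observe()['joint_efforts'])
"
```

```text
{'time': 18.4, 'qpos': [-0.3237, 0.3552, 1.7334, -0.0007, 1.054, 0.1677], 'tool_pos': [0.4818, -0.0812, 0.2166], 'tool_rot': [-3.1407, 0.0008, 1.0798], 'contact_force': [-4.6115, -1.865, 2.6257], 'torque': [-0.2678, 0.8354, 0.2718], 'opening': 0.0275, 'grip_force': 30.0028}
[  0.70470991 -39.68812823 -22.93051422   0.97599305  -1.36549126
  -0.64881524]
```

Request:
{"method": "arm_command", "body": {"series": [{"x": 0,"y": 0,"z": 0,"rx": 0,"ry": 0,"rz": 5},{"x": 0,"y": 0,"z": 0,"rx": 0,"ry": 0,"rz": 10},{"x": 0,"y": 0,"z": 0,"rx": 0,"ry": 0,"rz": 15}]}}

```text
time: 18.7
tool_pos: [0.4817, -0.0812, 0.2166]
tool_rot: [-3.141, 0.001, 0.817]
contact_force: [-4.6, 0.1, 2.3]
opening: 0.0274
grip_force: 30.0
```

```bash
python3 -c "
from h import *
st(); print(observe()['joint_efforts'])
"
```

```text
{'time': 18.7, 'qpos': [-0.3237, 0.3552, 1.7335, -0.0007, 1.0541, 0.4301], 'tool_pos': [0.4817, -0.0812, 0.2166], 'tool_rot': [-3.1408, 0.0011, 0.8173], 'contact_force': [-4.6422, 0.1341, 2.2526], 'torque': [-0.2553, 0.8939, 0.2556], 'opening': 0.0274, 'grip_force': 30.0004}
[  0.63344244 -39.76000071 -23.00513506   0.99438898  -1.40984315
  -0.83564932]
```

Request:
{"method": "arm_command", "body": {"series": [{"x": 0,"y": 0,"z": 0,"rx": 0,"ry": 0,"rz": 0},{"x": 0,"y": 0,"z": 0,"rx": 0,"ry": 0,"rz": 0},{"x": 0,"y": 0,"z": 0,"rx": 0,"ry": 0,"rz": 0},{"x": 0,"y": 0,"z": 0,"rx": 0,"ry": 0,"rz": 0}]}}

```text
time: 19.1
tool_pos: [0.4817, -0.0812, 0.2166]
tool_rot: [-3.141, 0.001, 0.82]
contact_force: [-3.7, -0.8, 2.4]
opening: 0.0277
grip_force: 30.0
```

Request:
{"method": "arm_command", "body": {"series": [{"x": 0,"y": 0,"z": 0,"rx": 0,"ry": 0,"rz": 0},{"x": 0,"y": 0,"z": 0,"rx": 0,"ry": 0,"rz": 0},{"x": 0,"y": 0,"z": 0,"rx": 0,"ry": 0,"rz": 0},{"x": 0,"y": 0,"z": -15,"rx": 0,"ry": 0,"rz": 0},{"x": 0,"y": 0,"z": -40,"rx": 0,"ry": 0,"rz": 0},{"x": 0,"y": 0,"z": -80,"rx": 0,"ry": 0,"rz": 0},{"x": 0,"y": 0,"z": -100,"rx": 0,"ry": 0,"rz": 0},{"x": 0,"y": 0,"z": -100,"rx": 0,"ry": 0,"rz": 0}], "hand": 44}}

```text
time: 19.9
tool_pos: [0.4836, -0.0815, 0.3198]
tool_rot: [3.135, -0.003, 0.819]
contact_force: [-0.3, 0.2, -0.5]
opening: 0.0441
grip_force: 0.0
```

```bash
python3 -c "
from h import *
st()
for c in ('scene','wrist'):
  p=read_camera(c); save(p,c+'9')
  for q in ('bolt_end','nut','bolt_pivot'): print(c,q,[np.round(m['point'],4) for m in mark_of(p,q)[:1]])
p=cv2.imread('pics/scene9.png'); cv2.imwrite('pics/s9c.png',cv2.resize(p[90:200,180:320],None,fx=5,fy=5,interpolation=cv2.INTER_CUBIC))
"
```

```text
{'time': 19.9, 'qpos': [-0.3234, 0.2534, 1.5719, 0.0002, 1.3091, 0.4284], 'tool_pos': [0.4836, -0.0815, 0.3198], 'tool_rot': [3.1352, -0.0032, 0.8189], 'contact_force': [-0.311, 0.1525, -0.4526], 'torque': [-0.028, -0.0406, 0.0297], 'opening': 0.0441, 'grip_force': 0.0}
scene bolt_end [array([ 0.4837, -0.0811,  0.1926])]
scene nut [array([ 0.4856, -0.0834,  0.1461])]
scene bolt_pivot [array([ 0.4838, -0.0813,  0.111 ])]
wrist bolt_end [array([ 0.4816, -0.082 ,  0.1937])]
wrist nut [array([ 0.482 , -0.0815,  0.1443])]
wrist bolt_pivot []
```

View pics/s9c.png

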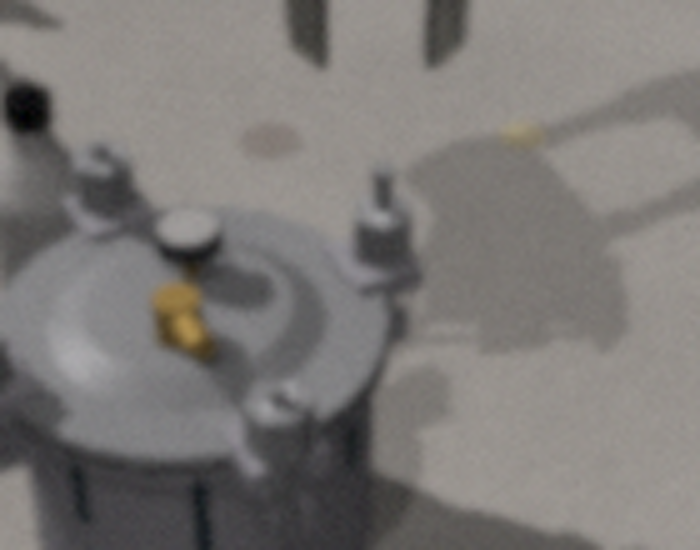

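The view shows the bolt upright and the nut seated on the lug at crop (385,240), like the others. One last cheap check: read the in-motion torque with the hand empty, to be sure the 0.25 N m came from the nut.

Request:
{"method": "arm_command", "body": {"series": [{"x": 0,"y": 0,"z": 0,"rx": 0,"ry": 0,"rz": 5},{"x": 0,"y": 0,"z": 0,"rx": 0,"ry": 0,"rz": 10},{"x": 0,"y": 0,"z": 0,"rx": 0,"ry": 0,"rz": 15}]}}

```text
time: 20.6
tool_pos: [0.4821, -0.0812, 0.3162]
tool_rot: [-3.141, 0.001, 0.553]
contact_force: [-0.0, -0.8, -0.1]
opening: 0.0439
grip_force: 0.0
```

```bash
python3 -c "
from h import *
st(); print(observe()['joint_efforts'][5])
"
```

```text
{'time': 20.6, 'qpos': [-0.3237, 0.2571, 1.577, -0.0001, 1.3084, 0.6941], 'tool_pos': [0.4821, -0.0812, 0.3162], 'tool_rot': [-3.141, 0.0006, 0.553], 'contact_force': [-0.0231, -0.7747, -0.1443], 'torque': [-0.0155, 0.0023, -0.0003], 'opening': 0.0439, 'grip_force': 0.0}
-1.1608044058084488
```

The empty-hand torque reads 0, so the 0.25 N m was real clamping torque. I'll hand in.

```bash
python3 -c "
from h import *
print(hand_in())"
```

```text
the job is handed in; nothing more can be done
None
```

I handed the job in after about 21 s of the 67 s allowed, with no verdict returned: the bolt is upright and home in the slot, the nut is an estimated 1.1–1.6 rad past first touch (about 0.25 N m measured while turning), and the gripper has let go, with no contact with the bottles or cup noticed.

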